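Reset the chocolate warmer under its splash cover

TASK

The chocolate warmer has tripped. With a fingertip, press its grey splash cover in and let go so that it pops fully open, push the reset button under it all the way down and release it, then push the cover back down until it latches shut and stays shut. Use touch only: leave the loose lid on the warmer and everything else on the bench where it is, neither lifted nor pushed about.

Things in the scene. Friction and masses are not known exactly. Their poses are not given: they have to be found in the camera images.
- warmer: fixed steel chocolate warmer, 80 mm high. Origin at table level under the centre of its control bay, z up; +y: the bay's hinge side; +x: back to the well. Bay: open-topped box, 144 (x) by 164 mm (y) outside, 124 by 144 mm inside, floor 45 mm above the table, closed by the splash cover. Behind it (x 72 to 300, y -125 to 125 mm) the well section, equally high, with the loose lid on top.
- cover (a joint): opening angle of the grey splash cover, rad: 0 latched, 1.25 fully open, -0.07 pressed in to the stop. From latched: press the pad 8 mm down to the stop (2 to 3 N) and let go; a spring swings it open to 1.25 in about 1 s and keeps it there. To latch, push it down to that same stop, past 0 (1 to 3 N), and let go; pushed less far it swings open again. 15 N does no harm.
- cover_pad (a point): the point to press: on the outer (upper) face of the cover, moving with it, on its centre line, 112 mm from the hinge and 29 mm from the free edge, marked by a bright metal disc 26 mm across, flush with it. Latched, it is 93 mm above the table, 13 mm above the housing.
- cover_hinge (a point): fixed point on the cover's level hinge axis, at the middle of its hinged edge: 80 mm above the table, at (0, 72) mm in the warmer's frame. The axis runs along the warmer's x. The flat cover is 118 mm (along the axis) by 138 mm, 14 mm thick; its outer face lies 13 mm off the axis, its free edge 141 mm from it, on the warmer's -y side when shut and swinging upward.
- reset (a joint): travel of the reset button in m: 0 released, 0.006 fully down; springs back. Counts as pressed from 0.004; fully down takes 4 N
- reset_top (a point): centre of the top of the reset button: round, grey, 28 mm across in a black collar 44 mm across, inside the bay; its top is 67 mm above the table (13 mm below the housing's rim), at (-12, -30) mm in the warmer's frame. Pressed straight down; reached only while the cover is open.
- well_lid: bystander, not to be disturbed: loose round aluminium lid, 200 mm across with a black knob 34 mm above its underside, lying over the well of the warmer (origin: centre of its underside)
- jug: bystander, not to be disturbed: clear measuring jug, 90 mm across and 100 mm high, with a handle (origin: centre of its foot)
- sprayer: bystander, not to be disturbed: white spray bottle, 76 mm across and 227 mm high, standing (origin: centre of its foot)
- jar: bystander, not to be disturbed: glass jar with a metal cap, 64 mm across and 75 mm high, standing (origin: centre of its foot)
- scraper: bystander, not to be disturbed: bench scraper lying flat: steel blade with a wooden handle, about 90 by 110 mm, 22 mm high (origin: under the handle)
- bowl: bystander, not to be disturbed: steel bowl, 120 mm across and 50 mm high (origin: centre of its foot)
- palette_knife: bystander, not to be disturbed: palette knife lying flat on the table, under 40 mm high (origin: on its underside near the middle)

How it is judged:
On the way, in this order (a step that is already met when the one before it is completed fails the run):
1. the cover has popped fully open (value of joint cover above 1.1 rad), for 0.1 s.
2. the reset button is pushed down under the open cover (value of joint reset above 0.004 m and value of joint cover above 0.8 rad), for 0.05 s.
3. the button is released and the cover pushed shut (value of joint cover below 0.03 rad and value of joint reset below 0.0015 m), for 0.1 s.
At the end, for the whole second after the job is handed in: The cover is latched and at rest within 0.03 rad of shut with nothing pressing it, the reset button is up (within 1.5 mm), and all bystanders are within 25 mm of where they started (all of step 3 and value of joint cover above -0.03 rad and velocity of joint cover between -0.05 and 0.05 rad/s and distance of each of well_lid, jug, sprayer, jar, scraper, bowl, palette_knife from where it was at the start of the episode below 0.025 m); the robot touches nothing.
It fails at once if the warmer's loose lid was lifted or moved by more than 25 mm (distance of well_lid from where it was at the start of the episode above 0.025 m).
It fails at once if another thing on the bench was lifted or moved by more than 25 mm (distance of any of jug, sprayer, jar, scraper, bowl, palette_knife from where it was at the start of the episode above 0.025 m).
It also fails if it takes over 54 s, if anything falls off the work surface, if the arm or the gripper's body presses on something with over 40 N, if the wrist force passes 120 N, or if a joint passes its speed limit or range.

ROBOT

A 6-joint arm with a two-finger parallel gripper is mounted at the origin on the work surface. World frame = base frame: x ahead of the robot, y to its left, z up, the work surface at z = 0. Lengths are in m, angles in rad, forces in N, time in s.
With the tool pointing down it reaches from about 0.35 to 0.85 m from the base axis. Payload 8.1 kg.
Tool frame: the origin (TCP) lies at the very end of the fingers, on their centre line; the grasp point (between the pads) lies 19 mm behind it (robot.pinch_z is the distance from the TCP to the grasp point, in m); y points along the fingers, x is the direction in which the jaws open and shut, and the axes are right-handed (so a half turn about y gives the same grasp; the last joint's range is limited). The gripper opens to 93 mm and grips with 3 to 60 N. Pads are 15 mm wide; open, the fingers measure 128 mm over their backs; the gripper's body (75 mm by 188 mm) begins 65 mm behind the grasp point.
Start: joints at [-1.364, 0.13, 1.488, -0, 1.523, -0.085], TCP at [0.173, -0.575, 0.219] pointing down, gripper open.
Joint ranges: [-2.96, 2.96], [-0.89, 2.26], [0.02, 2.5], [-1.34, 4.48], [0, 2.73], [-2.66, 2.66]. Speed limits (rad/s): [2.39, 2.39, 2.79, 3.14, 3.14, 3.14].

INTERFACE

Orientations are given as a rotation vector (axis times angle).
In Python, from plant import robot gives the robot as it stands.
- The arm moves only by the shell command python3 -m inch 'ROWS' [FORCE]. ROWS is JSON, a list of rows, each a list of 5 numbers: the closure, from -1 (fully open) to 1 (shut), then the shift along the world's x, y, z in m, then the turn about the world's z in rad. A call has 1 to 8 rows; each row is the pose to reach, as a shift and turn from the pose measured when the call began; what a row does not reach only later rows make up. A row lasts 1/8 s, in which the tool goes at most 62.5 mm and 10.7 degrees, less where a joint would pass 70% of its speed; a pose out of reach is approached as far as the arm can. A call with a gripper value outside its range is refused whole. The fingers move at their own pace and stop on an object; FORCE is the grip in N (left out, the last holds). Time passes only in rows, so rows that repeat a pose let the fingers close. It gives the time, the measured TCP pose, the force and the opening at its end, in the units of the state.
- robot.read_state(): the state, without advancing time (a new reading comes with each control period).
- robot.read_camera(name): name is "side" or "top"; returns a dict with "color" (420x560x3 uint8, red, green, blue), "mtx" (3x3 intrinsics, pixels), "R" (3x3) and "t" (3): a world point X has camera coordinates R X + t. Camera axes: x right, y down, z forward; pixel columns grow to the right and rows downward; lengths in m; the calibration is good to about 2 mm. A picture is of the moment at which its call begins. There is no depth.
- robot.close_job(): hands the job in, once; it reports no verdict.
The state is a dict: "t": time; "q": joint angles; "dq": joint speeds; "joint_torque": joint torques, N m; "tool_pos": TCP position; "orientation": TCP orientation; "force": force on the tool from outside, world axes, zero at the start; "wrist_torque": the same for the moment, N m; "opening": finger opening in m.
Only numpy, scipy, OpenCV 4.12 (cv2) and the standard library are available. Lean on these libraries where they do the work, as an engineer would, in place of code of your own. Each camera call takes 0.05 s, during which the arm holds its last target. There are 200 camera calls.

## Working session

There is one attempt and no reset: what is moved stays moved. The work goes in short steps, Python scripts to look and compute and a shell command to move; the robot and the scene stay as the last step left them, time stands still between calls to the robot, and variables do not carry over. Pictures are saved under pics/ and viewed, about 8 in all and at most 12, crops included, and the job is handed in when it is done.

```bash
mkdir -p pics; ls; python3 - <<'E'
from plant import robot
import cv2,numpy as np
for n in("top","side"):
    c=robot.read_camera(n); cv2.imwrite(f"pics/{n}0.png",c["color"][:,:,::-1]); np.savez(f"{n}0.npz",**c)
    print(n,c["mtx"].tolist(),(-c["R"].T@c["t"]).round(3),c["R"].round(3).tolist())
s=robot.read_state();print(s)
E
```

```text
pics
top [[443.6912610236051, 0.0, 272.27228041466685], [0.0, 443.6912610236051, 213.2581229543566], [0.0, 0.0, 1.0]] [0.406 0.06  1.302] [[-0.007, -1.0, 0.016], [-0.989, 0.005, -0.146], [0.146, -0.017, -0.989]]
side [[527.625485313131, 0.0, 285.56977004939006], [0.0, 527.625485313131, 213.35004383387437], [0.0, 0.0, 1.0]] [0.066 0.938 0.725] [[-0.87, -0.493, -0.0], [-0.263, 0.464, -0.846], [0.417, -0.735, -0.534]]
{'t': 0.1, 'q': array([-1.36440406e+00,  1.31055886e-01,  1.48916097e+00,  1.15615493e-05,
        1.52301384e+00, -8.54428560e-02]), 'dq': array([-0.00048623, -0.00151915, -0.00313455,  0.00067758,  0.00072273,
       -0.00011586]), 'joint_torque': array([ 1.51825996e-03, -5.61342251e+01, -4.93097413e+01,  7.71041005e-02,
        2.91364803e-02, -3.71625094e-05]), 'tool_pos': array([ 0.17252182, -0.57412736,  0.2177153 ]), 'orientation': array([-1.33211155,  0.99242945, -0.99040518]), 'force': array([0.13238938, 0.82692693, 0.40867441]), 'wrist_torque': array([-0.01131524, -0.03501405,  0.0071886 ]), 'opening': 0.09309766656863902}
```

View pics/top0.png

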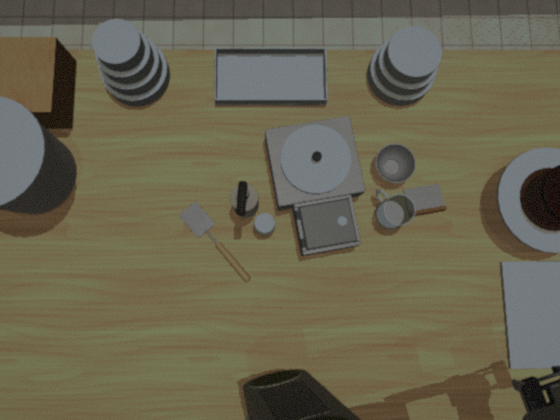

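View pics/side0.png

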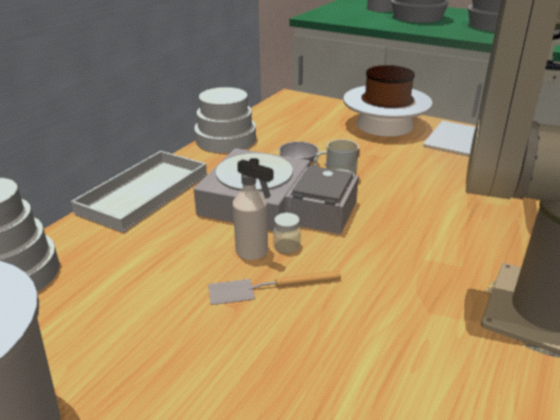

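The top view shows the warmer, with the well behind it and the bay in front. The pad disc is at about (342,221), the hinge side on the left near the jar (264,224), and the jug and scraper on the right. I'll measure from an enlarged crop.

```bash
cat > h.py <<'E'
import numpy as np,cv2
def ray(c,uv,z):
    d=c["R"].T@np.linalg.inv(c["mtx"])@np.array([*uv,1.]); o=-c["R"].T@c["t"]
    return o+d*(z-o[2])/d[2]
def proj(c,X):
    p=c["mtx"]@(c["R"]@np.asarray(X,float)+c["t"]); return p[:2]/p[2]
E
python3 - <<'E'
from h import *
c=dict(np.load("top0.npz")); s=dict(np.load("side0.npz"))
im=c["color"][:,:,::-1]; x0,y0=255,105
cr=cv2.resize(im[y0:y0+160,x0:x0+200],None,fx=4,fy=4,interpolation=cv2.INTER_CUBIC)
cr=cv2.convertScaleAbs(cr,alpha=1.7); cv2.imwrite("pics/crop.png",cr)
g=cv2.cvtColor(im,cv2.COLOR_BGR2GRAY)
def cent(g,x,y,r,f):
    w=g[y-r:y+r+1,x-r:x+r+1].astype(float); t=(w.min()+w.max())/2
    v,u=np.nonzero(w>t); return u.mean()+x-r,v.mean()+y-r,len(u)
p=cent(g,342,221,9,1);print("pad px",p, ray(c,p[:2],.093))
gs=cv2.cvtColor(s["color"],cv2.COLOR_RGB2GRAY)
q=cent(gs,328,174,8,1);print("side",q, ray(s,q[:2],.093))
hsv=cv2.cvtColor(im,cv2.COLOR_BGR2HSV)
m=((hsv[...,1]<75)).astype(np.uint8)*255
m[:,:262]=0;m[:,366:]=0;m[:112]=0;m[258:]=0
m=cv2.morphologyEx(m,cv2.MORPH_OPEN,np.ones((3,3)))
C=max(cv2.findContours(m,0,2)[0],key=cv2.contourArea)
print(cv2.approxPolyDP(C,4,True)[:,0].tolist())
for n,uv in dict(jar=(264,222),jug=(391,214),spray=(243,185),knob=(317,156),bowl=(395,162)).items():print(n,ray(c,uv,dict(jar=.075,jug=.1,spray=.227,knob=.114,bowl=.05)[n]).round(3))
E
```

```text
pad px (np.float64(341.7402597402597), np.float64(220.4935064935065), 77) [ 0.56361357 -0.1517781   0.093     ]
side (np.float64(326.82978723404256), np.float64(172.25531914893617), 47) [ 0.56598951 -0.15719809  0.093     ]
[[348, 115], [265, 129], [277, 206], [292, 208], [303, 255], [361, 244], [351, 198], [364, 192], [365, 174]]
jar [0.563 0.063 0.075]
jug [ 0.58  -0.287  0.1  ]
spray [0.636 0.114 0.227]
knob [ 0.741 -0.085  0.114]
bowl [ 0.74 -0.32  0.05]
```

View pics/crop.png

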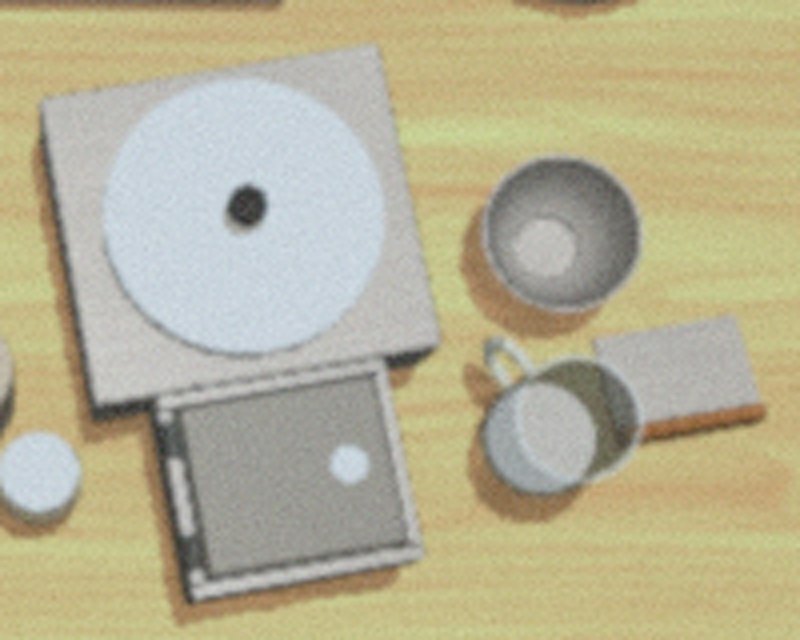

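The crop shows the pad at crop (349,464). The rim's front corners are near (192,600) and (420,556), and the well's corners at (42,100), (378,45), (97,403) and (438,345).

```bash
python3 - <<'E'
from h import *
c=dict(np.load("top0.npz"))
P=[((192,600),(-72,82)),((420,556),(-72,-82)),((42,100),(300,125)),((378,45),(300,-125)),((97,403),(72,125)),((438,345),(72,-125))]
W=np.array([ray(c,(255+u/4,105+v/4),.08)[:2] for (u,v),_ in P]); L=np.array([l for _,l in P])/1000.
A=L-L.mean(0);B=W-W.mean(0)
th=np.arctan2((A[:,0]*B[:,1]-A[:,1]*B[:,0]).sum(),(A*B).sum())
R=np.array([[np.cos(th),-np.sin(th)],[np.sin(th),np.cos(th)]]); t=W.mean(0)-R@L.mean(0)
print("yaw",np.degrees(th),"origin",t,"res mm",((W-(L@R.T+t))*1e3).round(1).tolist())
for n,l in dict(pad=(0,-.04),hinge=(0,.072),reset=(-.012,-.03)).items(): print(n,(R@l+t).round(4))
print("x axis",R[:,0],"y",R[:,1])
from scipy.spatial.transform import Rotation as Ro
from plant import robot
s=robot.read_state();print(Ro.from_rotvec(s["orientation"]).as_matrix().round(2).tolist(),s["tool_pos"])
E
```

```text
yaw 9.409119298886587 origin [ 0.55498955 -0.11249553] res mm [[-0.4, -1.0], [2.1, 2.4], [-2.7, -2.9], [-2.7, 1.1], [2.2, -2.9], [1.5, 3.2]]
pad [ 0.5615 -0.152 ]
hinge [ 0.5432 -0.0415]
reset [ 0.5481 -0.1441]
x axis [0.98654615 0.16348298] y [-0.16348298  0.98654615]
[[0.29, -0.0, 0.96], [-0.96, 0.0, 0.29], [-0.0, -1.0, 0.0]] [ 0.17252182 -0.57412736  0.2177153 ]
```

The fit agrees with the pad ray to within 2 mm. I'll close the gripper and go above the pad, with the jaw axis turned along the warmer's x so the thin side of the body faces the cover.

```bash
python3 -m inch '[[1,0.04,0.04,0.02,0.18],[1,0.08,0.085,0.03,0.36],[1,0.12,0.13,0.03,0.54],[1,0.16,0.175,0.03,0.72],[1,0.2,0.22,0.03,0.9],[1,0.24,0.265,0.03,1.08],[1,0.28,0.305,0.03,1.26],[1,0.32,0.35,0.03,1.44]]' 20
cat >> h.py <<'E'
def goto(lx,ly,z,state):
    "world shift from measured TCP to warmer-frame point (m)"
    O=np.array([.5555,-.1125]); R=np.array([[.98655,-.16348],[.16348,.98655]])
    return (np.r_[O+R@[lx,ly],z]-state["tool_pos"]).round(4).tolist()
E
python3 - <<'E'
from h import *
from plant import robot
from scipy.spatial.transform import Rotation as Ro
s=robot.read_state();a=Ro.from_rotvec(s["orientation"]).as_matrix()
print(s["tool_pos"],"jaw",np.degrees(np.arctan2(a[1,0],a[0,0])),goto(0,-.04,.115,s),s["opening"])
E
```

```text
t: 1.1
tool_pos: [0.4934, -0.2226, 0.2474]
orientation: [-1.567, -0.129, 0.132]
force: [0.8, -1.3, 0.3]
opening: 0.0177
[ 0.49338757 -0.22260011  0.24739877] jaw 9.54970438824988 [0.0687, 0.0706, -0.1324] 0.01771499665260697
```

```bash
python3 -m inch '[[1,0.035,0.035,-0.02,0],[1,0.069,0.071,-0.06,0],[1,0.069,0.071,-0.1,0],[1,0.069,0.071,-0.12,0],[1,0.069,0.071,-0.13,0],[1,0.069,0.071,-0.13,0]]' 20
python3 - <<'E'
from h import *
from plant import robot
s=robot.read_state()
print(s["tool_pos"],s["force"],s["opening"],goto(0,-.04,.085,s))
c=robot.read_camera("side");im=c["color"][130:270,230:430,::-1]
cv2.imwrite("pics/s1.png",cv2.convertScaleAbs(cv2.resize(im,None,fx=4,fy=4,interpolation=2),alpha=1.3))
print("tip px in crop",(proj(c,s["tool_pos"])-[230,130])*4)
E
```

```text
t: 1.85
tool_pos: [0.5623, -0.1523, 0.1178]
orientation: [-1.567, -0.129, 0.131]
force: [-0.3, -0.5, -0.4]
opening: 0.0004
[ 0.56228334 -0.15228266  0.11778497] [-0.32089225 -0.53024021 -0.36037178] 0.00041065510415959415 [-0.0002, 0.0003, -0.0328]
tip px in crop [390.85287975 138.72921176]
```

View pics/s1.png

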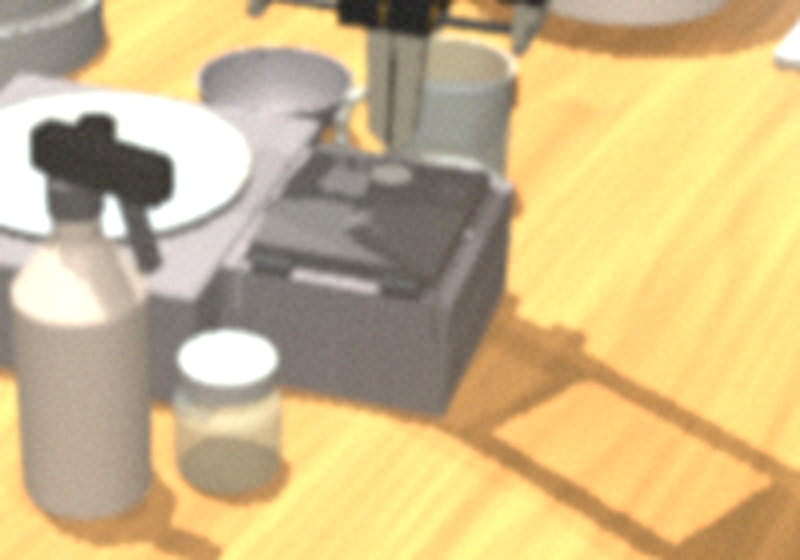

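The closed fingertips (crop 390,139) are directly above the pad (390,173). Next I press.

```bash
python3 -m inch '[[1,0,0,-0.015,0],[1,0,0,-0.023,0],[1,0,0,-0.028,0],[1,0,0,-0.032,0],[1,0,0,-0.034,0],[1,0,0,-0.035,0],[1,0,0,-0.035,0]]'
```

```text
t: 2.78
tool_pos: [0.5629, -0.153, 0.0856]
orientation: [-1.569, -0.13, 0.13]
force: [-8.9, -0.3, 15.0]
opening: 0.0008
```

The stop is reached. Now I let go and retreat up and towards -y.

```bash
python3 -m inch '[[1,0.002,-0.01,0.05,0],[1,0.008,-0.05,0.09,0],[1,0.012,-0.075,0.12,0],[1,0.012,-0.075,0.12,0],[1,0.012,-0.075,0.12,0],[1,0.012,-0.075,0.12,0],[1,0.012,-0.075,0.12,0],[1,0.012,-0.075,0.12,0]]'
python3 - <<'E'
from h import *
from plant import robot
s=robot.read_state()
print(s["tool_pos"],goto(-.012,-.033,.09,s))
c=robot.read_camera("side");im=c["color"][110:250,230:430,::-1]
cv2.imwrite("pics/s2.png",cv2.convertScaleAbs(cv2.resize(im,None,fx=4,fy=4,interpolation=2),alpha=1.3))
O=np.array([.5555,-.1125]); R=np.array([[.98655,-.16348],[.16348,.98655]])
for th in(0,1.25):
  y=.072-.112*np.cos(th)+.013*np.sin(th);z=.08+.112*np.sin(th)+.013*np.cos(th)
  print(th,"pad expected",(proj(c,[*(O+R@[0,y]),z])-[230,110])*4)
print("reset",(proj(c,[*(O+R@[-.012,-.03]),.067])-[230,110])*4)
E
```

```text
t: 3.78
tool_pos: [0.5747, -0.2274, 0.205]
orientation: [-1.568, -0.13, 0.131]
force: [-0.2, 0.8, 0.2]
opening: 0.0008
[ 0.57473329 -0.22740764  0.20501941] [-0.0257, 0.0804, -0.115]
0 pad expected [389.33033635 253.79437486]
1.25 pad expected [353.11949459 172.69761663]
reset [401.27560187 299.79727048]
```

View pics/s2.png

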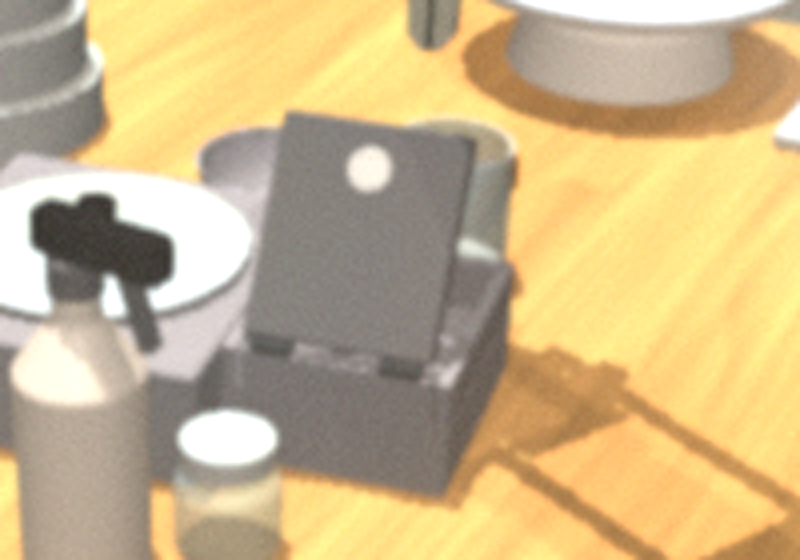

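The cover is open, with the pad at crop (370,167). The prediction for 1.25 rad was (353,173), so I'll check the angle and the button from the top camera.

```bash
python3 - <<'E'
from h import *
from plant import robot
O=np.array([.5555,-.1125]); R=np.array([[.98655,-.16348],[.16348,.98655]])
def pad(th,x=0):
  y=.072-.112*np.cos(th)+.013*np.sin(th);z=.08+.112*np.sin(th)+.013*np.cos(th); return [*(O+R@[x,y]),z]
c=robot.read_camera("side");g=cv2.cvtColor(c["color"],cv2.COLOR_RGB2GRAY)
w=g[140:163,310:333];v,u=np.nonzero(w>(int(w.max())+int(np.median(w)))/2);print("pad side",u.mean()+310,v.mean()+140,len(u))
for th in(1.0,1.1,1.2,1.25,1.3):print(th,proj(c,pad(th)).round(1),proj(c,pad(th,-.005)).round(1))
c=robot.read_camera("top");im=c["color"][170:270,260:400,::-1]
cv2.imwrite("pics/t2.png",cv2.convertScaleAbs(cv2.resize(im,None,fx=5,fy=5,interpolation=2),alpha=1.7))
print("reset top",(proj(c,[*(O+R@[-.012,-.03]),.067])-[260,170])*5)
E
```

```text
pad side 321.95238095238096 150.71428571428572 105
1.0 [321.5 152.1] [323.5 152.4]
1.1 [320.3 152.1] [322.3 152.5]
1.2 [319.  152.7] [321. 153.]
1.25 [318.3 153.2] [320.3 153.5]
1.3 [317.6 153.8] [319.7 154.1]
reset top [387.89464487 285.12328494]
```

View pics/t2.png

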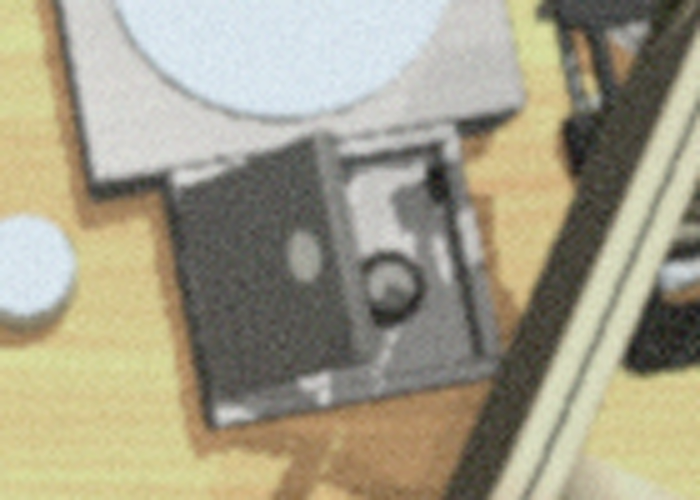

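The button is at crop (391,286), against a prediction of (388,285). That is within 1–2 mm, so I move over it and descend.

```bash
python3 -m inch '[[1,-0.015,0.045,0,0],[1,-0.026,0.08,0,0],[1,-0.026,0.08,-0.03,0],[1,-0.026,0.08,-0.07,0],[1,-0.026,0.08,-0.1,0],[1,-0.026,0.08,-0.115,0],[1,-0.026,0.08,-0.12,0],[1,-0.026,0.08,-0.12,0]]'
python3 - <<'E'
from h import *
from plant import robot
s=robot.read_state();print(goto(-.012,-.033,.061,s))
c=dict(robot.read_camera("top"));O=np.array([.5555,-.1125]); R=np.array([[.98655,-.16348],[.16348,.98655]])
for th in(1.1,1.2,1.25,1.3):
  y=.072-.112*np.cos(th)+.013*np.sin(th);z=.08+.112*np.sin(th)+.013*np.cos(th); print(th,proj(c,[*(O+R@[0,y]),z]).round(1))
E
```

```text
t: 4.92
tool_pos: [0.5495, -0.1481, 0.0864]
orientation: [-1.569, -0.131, 0.13]
force: [0.4, -0.1, -0.2]
opening: 0.0003
[-0.0005, 0.001, -0.0254]
1.1 [320.  221.1]
1.2 [316.  221.7]
1.25 [314. 222.]
1.3 [311.9 222.3]
```

Both views put the pad nearer 1.1 rad than 1.25, so the cover may have been still swinging. I'll re-measure before touching the button.

```bash
python3 - <<'E'
from h import *
from plant import robot
for n,(x,y,r) in dict(side=(322,151,13),top=(320,221,11)).items():
    c=robot.read_camera(n);g=cv2.cvtColor(c["color"],cv2.COLOR_RGB2GRAY)
    w=g[y-r:y+r+1,x-r:x+r+1];t=(np.percentile(w,99)+np.median(w))/2;v,u=np.nonzero(w>t);print(n,u.mean()+x-r,v.mean()+y-r,len(u))
    im=c["color"][110:250,230:430,::-1] if n=="side" else c["color"][160:270,250:400,::-1]
    globals()[n]=cv2.convertScaleAbs(cv2.resize(im,(400,300),interpolation=2),alpha=1.5)
cv2.imwrite("pics/st3.png",np.hstack([side,top]));print(robot.read_state()["t"])
E
```

```text
side 317.42727272727274 150.1727272727273 110
top 326.58 220.58 50
5.075
```

View pics/st3.png

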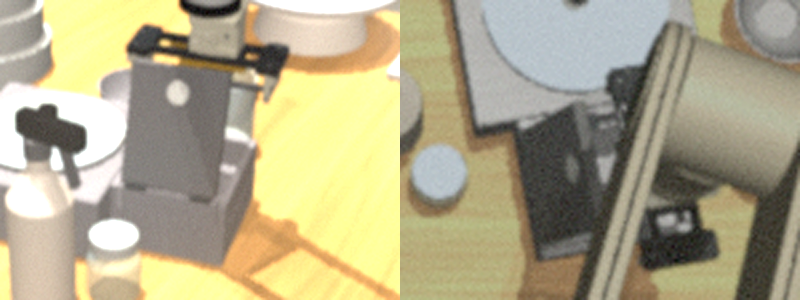

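Now the pad is at about (319,153) in the side view and (314.5,221.6) in the top view, which matches 1.25 rad. The cover had simply still been swinging. Now I press the button.

```bash
python3 -m inch '[[1,0,0.001,-0.012,0],[1,0,0.001,-0.019,0],[1,0,0.001,-0.023,0],[1,0,0.001,-0.026,0],[1,0,0.001,-0.027,0],[1,0,0.001,-0.027,0]]'
```

```text
t: 5.82
tool_pos: [0.5496, -0.1471, 0.0611]
orientation: [-1.569, -0.131, 0.13]
force: [-6.8, 2.2, 13.5]
opening: 0.0006
```

The button is at its stop (z 61 mm, 13.5 N). I release, lift to clear the cover's edge, and cross to the hinge side.

```bash
python3 -m inch '[[1,0,0,0.05,0],[1,0,0,0.11,0],[1,0,0,0.165,0],[1,0,0,0.195,0],[1,0,0,0.2,0],[1,0,0,0.2,0]]'
python3 - <<'E'
from h import *
from plant import robot
s=robot.read_state();print(goto(0,.09,.26,s),goto(0,.09,.195,s))
E
```

```text
t: 6.58
tool_pos: [0.5493, -0.147, 0.2598]
orientation: [-1.569, -0.13, 0.131]
force: [0.3, 0.5, -0.5]
opening: 0.0004
[-0.0085, 0.1233, 0.0002] [-0.0085, 0.1233, -0.0648]
```

```bash
python3 -m inch '[[1,-0.003,0.045,0.005,0],[1,-0.006,0.09,0.005,0],[1,-0.0085,0.123,0.005,0],[1,-0.0085,0.123,-0.02,0],[1,-0.0085,0.123,-0.055,0],[1,-0.0085,0.123,-0.065,0],[1,-0.0085,0.123,-0.065,0]]'
python3 - <<'E'
from h import *
from plant import robot
s=robot.read_state()
for th in(1.25,1.1,.9,.7,.5,.3,.12,0,-.07,-.1):
  y=.072-.112*np.cos(th)+.013*np.sin(th);z=.08+.112*np.sin(th)+.013*np.cos(th); print(th,goto(0,y+.008*np.sin(th),z,s))
c=robot.read_camera("side");im=c["color"][70:250,230:430,::-1]
cv2.imwrite("pics/s4.png",cv2.convertScaleAbs(cv2.resize(im,None,fx=3,fy=3,interpolation=2),alpha=1.3))
E
```

```text
t: 7.45
tool_pos: [0.5397, -0.0239, 0.193]
orientation: [-1.568, -0.127, 0.133]
force: [-0.5, -0.5, -0.1]
opening: 0.0005
1.25 [0.0066, -0.0327, -0.0026]
1.1 [0.0093, -0.0492, -0.0073]
0.9 [0.0127, -0.07, -0.0172]
0.7 [0.0158, -0.0887, -0.0309]
0.5 [0.0185, -0.1046, -0.0479]
0.3 [0.0205, -0.117, -0.0675]
0.12 [0.0218, -0.1248, -0.0867]
0 [0.0224, -0.128, -0.1]
-0.07 [0.0226, -0.1292, -0.1079]
-0.1 [0.0226, -0.1296, -0.1113]
```

View pics/s4.png

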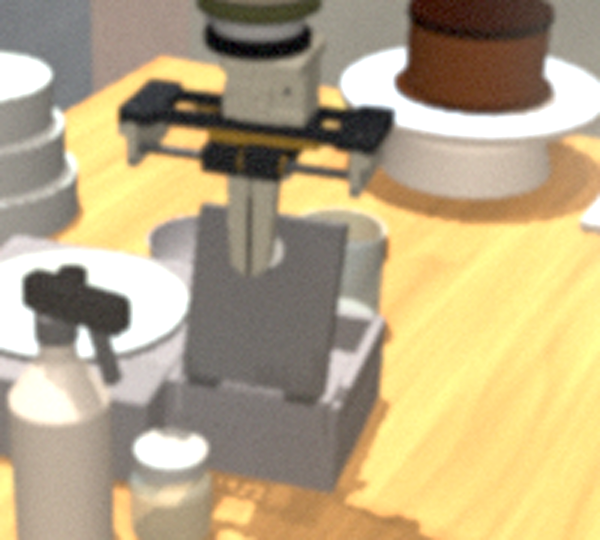

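The fingers are on the outer side of the open cover at the pad's height, tip at (248,272), clear of the sprayer and jar. Now I sweep along the arc.

```bash
python3 -m inch '[[1,0.0066,-0.033,-0.003,0],[1,0.0093,-0.049,-0.007,0],[1,0.0127,-0.07,-0.017,0],[1,0.0158,-0.089,-0.031,0],[1,0.0185,-0.105,-0.048,0],[1,0.0205,-0.117,-0.067,0],[1,0.022,-0.125,-0.087,0],[1,0.0224,-0.128,-0.098,0]]'
```

```text
t: 8.5
tool_pos: [0.5621, -0.1522, 0.0943]
orientation: [-1.568, -0.127, 0.133]
force: [-1.3, 1.3, 1.2]
opening: 0.0005
```

```bash
python3 -m inch '[[1,0,0,-0.004,0],[1,0,0,-0.008,0],[1,0,0,-0.011,0],[1,0,0,-0.011,0],[1,0,0,-0.011,0]]'
```

```text
t: 9.12
tool_pos: [0.5622, -0.1526, 0.0856]
orientation: [-1.569, -0.128, 0.133]
force: [-8.5, -0.6, 15.3]
opening: 0.0005
```

It is at the stop again (z 85.6 mm, 15 N). I let go, lift away and check that it stays shut.

```bash
python3 -m inch '[[1,0,0,0.02,0],[1,0,0,0.07,0],[1,0.012,-0.04,0.12,0],[1,0.012,-0.09,0.14,0],[1,0.012,-0.12,0.14,0],[1,0.012,-0.12,0.14,0],[1,0.012,-0.12,0.14,0],[1,0.012,-0.12,0.14,0]]'
python3 - <<'E'
from h import *
from plant import robot
o=[]
for n in("side","top"):
    c=robot.read_camera(n);c0=dict(np.load(n+"0.npz"))
    a=[cv2.cvtColor(k["color"],cv2.COLOR_RGB2GRAY).astype(float) for k in(c0,c)]
    for nm,X in dict(jar=(.563,.063,.075),jug=(.58,-.287,.1),spray=(.636,.114,.2),lid=(.741,-.085,.09),bowl=(.74,-.32,.05),pad=(.5622,-.1525,.093)).items():
        u,v=proj(c,X).astype(int);r=16
        t=a[0][v-r:v+r,u-r:u+r].astype(np.float32);w=a[1][v-r-8:v+r+8,u-r-8:u+r+8].astype(np.float32)
        m=cv2.minMaxLoc(cv2.matchTemplate(w,t,cv2.TM_CCOEFF_NORMED));print(n,nm,"shift px",m[3][0]-8,m[3][1]-8,round(m[1],2))
    o.append(cv2.convertScaleAbs(cv2.resize(c["color"][100:310,180:460,::-1],(400,300)),alpha=1.4))
cv2.imwrite("pics/end.png",np.hstack(o));s=robot.read_state();print(s["t"],s["force"])
E
```

```text
t: 10.12
tool_pos: [0.5744, -0.2712, 0.2254]
orientation: [-1.568, -0.129, 0.134]
force: [0.3, 0.6, 0.2]
opening: 0.0006
side jar shift px 0 0 1.0
side jug shift px 0 0 1.0
side spray shift px 0 0 1.0
side lid shift px 0 0 1.0
side bowl shift px 0 0 1.0
side pad shift px 0 0 0.99
top jar shift px 0 0 0.99
top jug shift px -4 -1 0.54
top spray shift px 0 0 0.99
top lid shift px 0 0 0.99
top bowl shift px -6 4 0.31
top pad shift px 0 0 0.68
10.225 [0.08833764 0.14741848 0.46229024]
```

View pics/end.png

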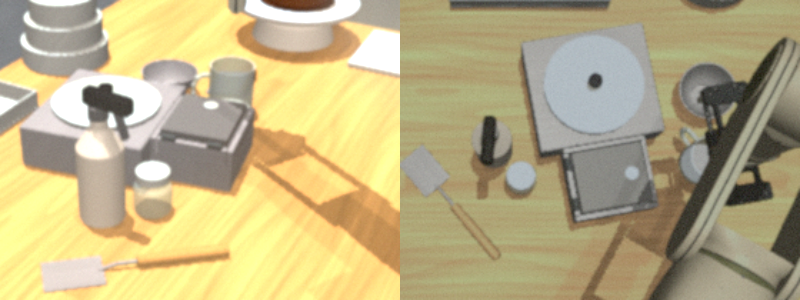

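The cover is shut with its pad at 0 px shift, and it has stayed shut for about a second after release. Every bystander in view is in place. The low-scoring top-view matches are the jug and bowl, which the arm hides, but the side view shows them unmoved. I'm handing in.

```bash
python3 -c "
from plant import robot
print(robot.close_job())"
```

```text
the job is handed in; nothing more can be done
None
```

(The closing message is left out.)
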